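# Slide the packed tote into its bay

## Robot

A 6-joint arm with a two-finger parallel gripper is mounted at the origin on the work surface. World frame = base frame: x ahead of the robot, y to its left, z up, the work surface at z = 0. Lengths are in m, angles in rad, forces in N, time in s.
With the tool pointing down it reaches from about 0.3 to 0.85 m from the base axis. Payload 4.2 kg.
Tool frame: the origin (TCP) lies midway between the tips of the shut fingers; the grasp point (between the pads) lies 19 mm behind it; y points along the fingers, x is the direction in which the jaws open and shut, and the axes are right-handed (so a half turn about y gives the same grasp; the last joint's range is limited). The gripper opens to 91 mm and grips with 3 to 60 N. Pads are 32 mm wide; open, the fingers measure 118 mm over their backs; the gripper's body (76 mm by 178 mm) begins 60 mm behind the grasp point.
Start: joints at [-1.132, 0.32, 1.565, -0, 1.257, -0.02], TCP at [0.255, -0.516, 0.214] pointing down, gripper open.
Joint ranges: [-3.11, 3.11], [-0.84, 2.01], [0.21, 2.61], [-1.34, 4.49], [0.05, 2.63], [-2.56, 2.56]. Speed limits (rad/s): [2.57, 2.57, 3.14, 3.14, 3.14, 3.14].

## Interface

Orientations are given as a unit quaternion [x, y, z, w].
In Python, from workcell import ctrl gives the robot as it stands.
- The arm moves only by the tool play_rows, never from a script. Its arguments are lists of equal length, an entry for each row: "gripper": the finger opening in mm, from 0 to 91.2; "offset": the shift along the tool's x, y, z in mm, a list of three; "dr": the turn, a rotation vector about the tool's x, y, z in rad, a list of three. A call has 1 to 12 rows; each row is the pose to reach, as a shift and turn from the pose commanded when the call began, along the tool's axes at that moment; what a row does not reach only later rows make up. A row lasts 1/8 s, in which the tool goes at most 62.5 mm and 10.7 degrees, less where a joint would pass 70% of its speed; a pose out of reach is approached as far as the arm can. A call with a gripper value outside its range is refused whole. The fingers move at their own pace and stop on an object; "newtons" is the grip in N (left out, the last holds). Time passes only in rows, so rows that repeat a pose let the fingers close. It gives the time, the measured TCP pose, the force and the opening at its end, in the units of the state.
- ctrl.observe(): the state, without advancing time (a new reading comes with each control period).
- ctrl.capture(name): name is "scene" or "top" or "wrist"; returns a dict with "color" (400x640x3 uint8, red, green, blue), "z_map" (400x640 float32, m along the optical axis (not along the pixel's ray), 0 where there is no reading), "mtx" (3x3 intrinsics, pixels), "rvec" (rotation vector, rad) and "tvec" (3), from world to camera coordinates, as OpenCV has them. Camera axes: x right, y down, z forward; pixel columns grow to the right and rows downward; lengths in m; the calibration is good to about 2 mm. The wrist camera is an equidistant fisheye: a pixel r from the principal point sees the ray r / f radians off the axis. A picture is of the moment at which its call begins.
- ctrl.close_job(): hands the job in, once; it reports no verdict.
The state is a dict: "clock": time; "q": joint angles; "qvel": joint speeds; "tau": joint torques, N m; "eef_pos": TCP position; "tcp_rot": TCP orientation; "wrist_force": force on the tool from outside, world axes, zero at the start; "torque": the same for the moment, N m; "width": finger opening in m.
Only numpy, scipy, OpenCV 4.12 (cv2) and the standard library are available. Lean on these libraries where they do the work, as an engineer would, in place of code of your own. Each camera call takes 0.05 s, during which the arm holds its last target. There are 200 camera calls.

## Task

Push the tall, heavy black tote across the counter into the low oak bay until it stands fully home, square against the back rail, and then leave it. Slide it upright with the fingers - it is top-heavy, so do not let it rock, lift or tip - and do not touch the jars sticking out of its top. Leave everything else on the counter where it stands.

Things in the scene. Friction and masses are not known exactly. Their poses are not given: they have to be found in the camera images.
- tote: Tall, narrow, heavy black plastic tote, packed full (mm): 105 deep (x), 140 wide (y), 200 high; rim lip juts out 6, jar tops rise to 255. Origin: centre of its underside, on the counter. +x points roughly to the bay, the flat upright -x face to the robot. Solid, 1.3 to 2 kg, loose; slides on its flat bottom at 7 to 14 N, rocks if pushed more than about 70 above the counter.
- tote_front (a point): Point on the tote's -x face, midway across it, 20 above the counter: a good height to push at.
- packed_jars: The jar lids and the bottle neck that stick up out of the tote's top (fixed in it); same origin and axes as the tote. Not to be touched.
- bay: Parking bay fixed to the counter: a low U of oak rails, 18 thick, 20 high, open towards the robot. Origin: on the counter, middle of the back rail's inner face; +x points out through the back rail, y along it. Inner width 176; the side rails run 60 forward from the back rail. With the tote fully home its underside's centre lies at x = -52.5 mm here.
- air_fryer: Black air fryer fixed to the counter on the other side from the bay, 200 deep, 210 wide, 235 high; origin on the counter, 20 behind its front face, which has a short handle jutting out 35.
- mug: white ceramic mug, radius 38, height 85 (mm), loose bystander, stands beside the tote, about 190 to one side of its path; origin at the centre of its underside.
- supplement_jar: white plastic jar with a white lid, radius 34, height 95 (mm), loose bystander, stands beside the tote, about 190 to the other side of its path; origin at the centre of its underside.
- soy_bottle: dark green glass bottle with a brass cap, radius 35, height 200 (mm), loose bystander, off to the side; origin at the centre of its underside.
- cracker_box: upright cardboard box 60 x 120 x 170 high (mm), loose bystander, off to the side; origin at the centre of its underside.
- dish_soap: amber soap bottle with a black cap, radius 30, height 170 (mm), loose bystander, off to the side; origin at the centre of its underside.
- spatula: spatula with a blue handle, lying flat (mm), loose bystander, off to the side; origin at the centre of its underside, along its x.
- skillet_bowl: dark steel bowl, rim radius 70, height 55 (mm), loose bystander, off to the side; origin at the centre of its underside.

How it is judged:
By the outcome, as a careful person would: the job done as asked, in the order asked, and still so for the second after the job is handed in, with the robot touching nothing.
It also fails if it takes over 58 s, if anything falls off the work surface, if the arm or the gripper's body presses on something with over 40 N, if the wrist force passes 120 N, or if a joint passes its speed limit or range.

## Working session

There is one attempt and no reset: what is moved stays moved. The work goes in short steps, Python scripts to look and compute and a tool call to move; the robot and the scene stay as the last step left them, time stands still between calls to the robot, and variables do not carry over. Pictures are saved under pics/ and viewed, about 8 in all and at most 12, crops included, and the job is handed in when it is done.

Besides the shell and the picture viewer there is one more tool, called after "Emit:" as name(argument=value, ...), one argument or row to a line, values as JSON. play_rows: Moves the arm, as the interface text tells. Its arguments: {"type":"object","properties":{"gripper":{"type":"array"},"offset":{"type":"array"},"dr":{"type":"array"},"newtons":{"type":"number"}},"required":["gripper","offset","dr"]}

```bash
mkdir -p pics; ls
cat > h.py <<'E'
import numpy as np, cv2
from workcell import ctrl
from scipy.spatial.transform import Rotation as R
def cap(n,save=None):
    c=ctrl.capture(n)
    if save: cv2.imwrite(f'pics/{save}.png',c['color'][:,:,::-1])
    return c
def cloud(c): # world points per pixel (pinhole)
    z=c['z_map'].astype(float);K=c['mtx'];h,w=z.shape
    u,v=np.meshgrid(np.arange(w),np.arange(h))
    P=np.stack([(u-K[0,2])/K[0,0]*z,(v-K[1,2])/K[1,1]*z,z],-1)
    Rm=cv2.Rodrigues(np.array(c['rvec'],float))[0]
    P=(P-np.array(c['tvec']).ravel())@Rm
    P[z==0]=np.nan
    return P
E
python3 - <<'E'
from h import *
for n in('top','scene'):
    c=cap(n,n+'0'); Rm=cv2.Rodrigues(np.array(c['rvec'],float))[0]
    print(n,-Rm.T@np.array(c['tvec']).ravel(),c['mtx'][0,0]); np.save(n+'0.npy',cloud(c))
s=ctrl.observe(); print({k:np.round(v,3) for k,v in s.items()})
E
```

```text
pics
top [ 0.31823114 -0.00343926  1.73375183] 502.20770395181574
scene [ 0.29531618 -0.9534913   1.22631495] 369.8727730488949
{'clock': np.float64(0.1), 'q': array([-1.132,  0.32 ,  1.566, -0.   ,  1.257, -0.02 ]), 'qvel': array([ 0.   , -0.001, -0.004, -0.001,  0.   , -0.001]), 'tau': array([ -0.   , -41.333, -23.251,   0.073,   0.042,  -0.   ]), 'eef_pos': array([ 0.254, -0.515,  0.213]), 'tcp_rot': array([-0.6  ,  0.374, -0.373,  0.601]), 'wrist_force': array([-0.46 , -0.064, -0.087]), 'torque': array([-0.039, -0.018,  0.046]), 'width': np.float64(0.091)}
```

View pics/top0.png

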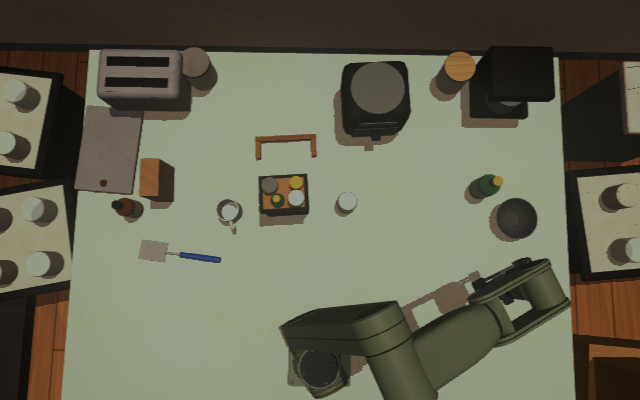

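View pics/scene0.png

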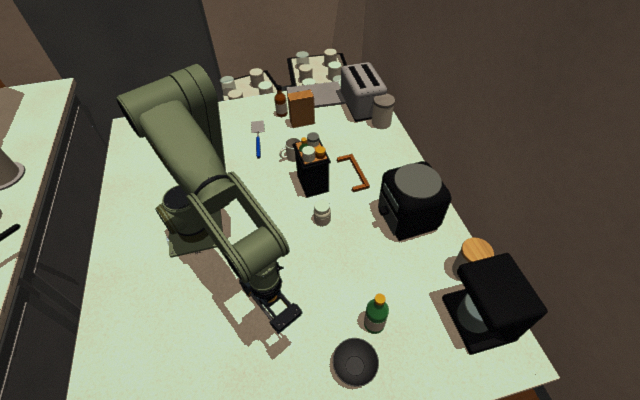

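The top view shows the tote at about (284,195) and the bay U at about (286,147), opening towards the robot. The mug is at (230,212) and the jar at (347,202). The scene view agrees. Next I measure the tote and the bay.

```bash
cat > m.py <<'E'
from h import *
def ray(c,uv,z):
    Rm=cv2.Rodrigues(np.array(c['rvec'],float))[0];C=-Rm.T@np.array(c['tvec']).ravel();K=c['mtx']
    d=np.c_[(uv[:,0]-K[0,2])/K[0,0],(uv[:,1]-K[1,2])/K[1,1],np.ones(len(uv))]@Rm
    return (C+d*((z-C[2])/d[:,2])[:,None])[:,:2]
def rect(X,n):
    (cx,cy),(a,b),_=r=cv2.minAreaRect((X*1000).astype(np.float32)); bx=cv2.boxPoints(r)
    print(n,np.round([cx,cy,a,b],1),len(X)); return bx
def measure(c,x0=.3,x1=.75):
    P=cloud(c);hsv=cv2.cvtColor(c['color'],cv2.COLOR_RGB2HSV).astype(int)
    H,S,V=hsv[...,0],hsv[...,1],hsv[...,2]
    ok=(P[...,0]>x0)&(P[...,0]<x1)&(P[...,1]>0)&(P[...,1]<.25)
    px=lambda m:np.argwhere(m)[:,::-1].astype(float)
    def yaw(bx): 
        e=np.diff(np.r_[bx,bx[:1]],axis=0);a=np.degrees(np.arctan2(e[:,1],e[:,0]));return np.round(((a+45)%90-45)[:2],2)
    t=ok&(P[...,2]>.19)&(P[...,2]<.21); b=rect(ray(c,px(t),.2),'tote rim'); print(np.round(b,1).tolist(),yaw(b))
    o=ok&(P[...,2]>.008)&(P[...,2]<.03)&(S>110)&(V>60); 
    n,l,st,_=cv2.connectedComponentsWithStats(o.astype(np.uint8)); k=1+np.argmax(st[1:,4]); 
    b=rect(ray(c,px(l==k),.02),'bay'); print(np.round(b,1).tolist(),yaw(b))
    return P
E
python3 - <<'E'
from m import *
c=cap('top');P=measure(c)
print('z rows at mug,jar', P[212,230],P[202,347],P[195,284],P[138,286])
print(c['mtx'])
E
```

```text
tote rim [509.6 120.1 116.3 150.8] 981
[[446.1000061035156, 191.0], [457.20001220703125, 40.599998474121094], [573.2000122070312, 49.20000076293945], [562.0, 199.5]] [4.23 4.23]
bay [698.7 130.3  76.6 208.7] 433
[[653.2999877929688, 231.6999969482422], [667.7000122070312, 23.600000381469727], [744.0999755859375, 28.799999237060547], [729.7000122070312, 237.0]] [3.96 3.96]
z rows at mug,jar [0.46536414 0.31530784 0.0108531 ] [ 0.4970103  -0.08257711  0.09301947] [0.50413002 0.11656167 0.1996212 ] [0.72521123 0.12835791 0.02469091]
[[502.20770395   0.         324.91175324]
 [  0.         502.20770395 188.45711444]
 [  0.           0.           1.        ]]
```

```bash
cat > p.py <<'E'
from h import *
def go(pos,tilt,yaw):
    s=ctrl.observe();R0=R.from_quat(s['tcp_rot']);a=np.array([np.cos(yaw),np.sin(yaw),0])
    y=np.sin(tilt)*a+np.array([0,0,-np.cos(tilt)]);best=None
    for sg in(1,-1):
        x=sg*np.array([-a[1],a[0],0]);T=R.from_matrix(np.c_[x,y,np.cross(x,y)]);d=(R0.inv()*T).as_rotvec()
        if best is None or np.linalg.norm(d)<np.linalg.norm(best): best=d
    print('t',s['clock'],'pos',np.round(s['eef_pos'],4),'axes',np.round(R0.as_matrix(),3).tolist())
    print('offset mm',np.round(R0.inv().apply(np.array(pos)-s['eef_pos'])*1000,1),'dr',np.round(best,4),'q',np.round(s['q'],2),'F',np.round(s['wrist_force'],1))
E
python3 -c "
from p import *
go([.36,.109,.22],np.radians(0),np.radians(4.1))
go([.40,.1122,.22],np.radians(35),np.radians(4.1))"
```

```text
t 0.15 pos [ 0.2545 -0.5152  0.2133] axes [[0.443, -0.001, 0.897], [-0.897, 0.001, 0.443], [-0.001, -1.0, 0.0]]
offset mm [-512.9   -6.   371.1] dr [ 2.000e-04  3.873e-01 -1.300e-03] q [-1.13  0.32  1.57 -0.    1.26 -0.02] F [0.5 0.4 0.3]
t 0.15 pos [ 0.2545 -0.5152  0.2133] axes [[0.443, -0.001, 0.897], [-0.897, 0.001, 0.443], [-0.001, -1.0, 0.0]]
offset mm [-498.1   -6.   408.3] dr [ 0.6034  0.3747 -0.1195] q [-1.13  0.32  1.57 -0.    1.26 -0.02] F [0.5 0.4 0.3]
```

Emit:
play_rows(
  gripper=[91,91,91,91,91,91,91,91,91,91,91,91],
  offset=[
    [-20,-6,15],
    [-60,-6,43],
    [-110,-6,80],
    [-160,-6,116],
    [-210,-6,152],
    [-260,-6,188],
    [-310,-6,224],
    [-360,-6,260],
    [-410,-6,297],
    [-460,-6,333],
    [-500,-6,362],
    [-513,-6,371],
  ],
  dr=[
    [0,0.02,0],
    [0,0.05,0],
    [0,0.08,0],
    [0,0.12,0],
    [0,0.16,0],
    [0,0.2,0],
    [0,0.24,0],
    [0,0.28,0],
    [0,0.32,0],
    [0,0.36,0],
    [0,0.38,0],
    [0,0.387,0],
  ],
)

```text
clock: 1.65
eef_pos: [0.3601, 0.1112, 0.2198]
tcp_rot: [-0.518, 0.481, -0.481, 0.519]
wrist_force: [0.1, -0.3, -0.2]
width: 0.0911
```

```bash
python3 -c "
from p import *
go([.395,.1122,.22],np.radians(35),np.radians(4.1))"
```

```text
t 1.65 pos [0.3601 0.1112 0.2198] axes [[0.076, -0.0, 0.997], [-0.997, 0.0, 0.076], [-0.0, -1.0, -0.0]]
offset mm [ 1.7 -0.2 34.9] dr [ 0.611   0.0038 -0.0016] q [ 0.27 -0.    1.95  0.    1.19  1.76] F [ 0.1 -0.3 -0.2]
```

Emit:
play_rows(
  gripper=[91,91,91,91,91,91],
  offset=[
    [0,0,5],
    [1,0,15],
    [2,0,25],
    [2,0,35],
    [2,0,35],
    [2,0,35],
  ],
  dr=[
    [0.12,0,0],
    [0.28,0,0],
    [0.44,0,0],
    [0.58,0,0],
    [0.611,0.004,0],
    [0.611,0.004,0],
  ],
)

```text
clock: 2.4
eef_pos: [0.3942, 0.1091, 0.2194]
tcp_rot: [-0.338, 0.316, -0.605, 0.648]
wrist_force: [0.8, -0.1, 0.3]
width: 0.0906
```

```bash
python3 -c "
from p import *
go([.395,.1122,.020],np.radians(35),np.radians(4.1))
cap('scene','s1');cap('wrist','w1')"
```

```text
t 2.4 pos [0.3942 0.1091 0.2194] axes [[0.069, 0.571, 0.818], [-0.998, 0.04, 0.056], [-0.001, -0.82, 0.573]]
offset mm [  -3.   164.  -113.3] dr [ 0.001  -0.0026  0.0011] q [ 0.39 -0.22  2.29 -0.38  0.51  2.17] F [ 0.8 -0.1  0.3]
```

View pics/s1.png

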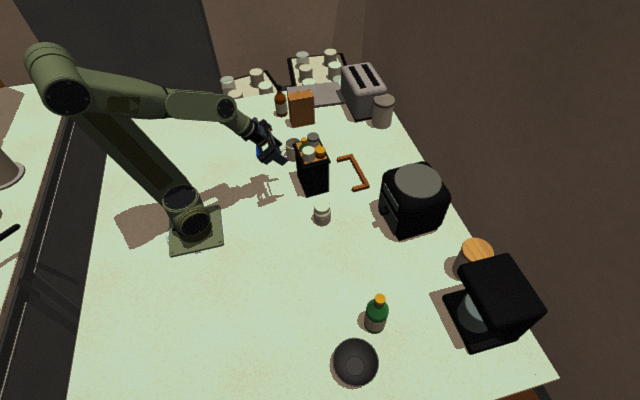

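View pics/w1.png

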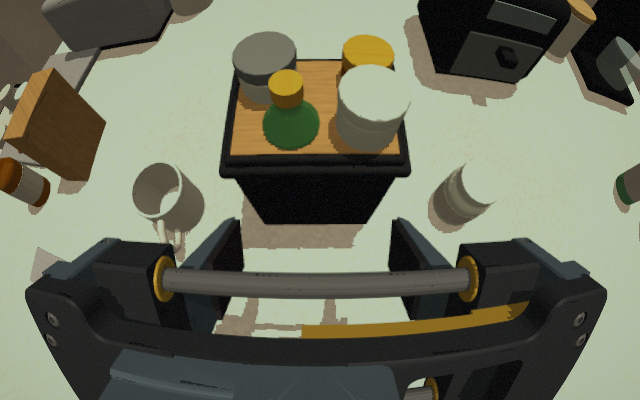

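Emit:
play_rows(
  gripper=[91,91,91,91,91,91,91],
  offset=[
    [-1,16,-11],
    [-2,41,-28],
    [-3,66,-46],
    [-3,91,-63],
    [-3,110,-76],
    [-3,123,-85],
    [-3,123,-85],
  ],
  dr=[
    [0,0,0],
    [0,0,0],
    [0,0,0],
    [0,0,0],
    [0,0,0],
    [0,0,0],
    [0,0,0],
  ],
)

```text
clock: 3.38
eef_pos: [0.4006, 0.0959, 0.1008]
tcp_rot: [-0.346, 0.332, -0.589, 0.65]
wrist_force: [0.3, -0.9, 0.3]
width: 0.0912
```

```bash
python3 -c "
from p import *
go([.40,.1124,.018],np.radians(35),np.radians(4.1))"
```

```text
t 3.375 pos [0.4006 0.0959 0.1008] axes [[0.085, 0.537, 0.84], [-0.996, 0.066, 0.059], [-0.023, -0.841, 0.54]]
offset mm [-14.6  70.4 -44.2] dr [ 0.0403 -0.0014 -0.0272] q [ 0.27  0.    2.49 -0.82  0.11  2.56] F [ 0.3 -0.9  0.3]
```

```bash
python3 -c "
from p import *
go([.36,.109,.22],np.radians(27),np.radians(4.1))"
```

```text
t 3.375 pos [0.4006 0.0959 0.1008] axes [[0.085, 0.537, 0.84], [-0.996, 0.066, 0.059], [-0.023, -0.841, 0.54]]
offset mm [ -19.3 -121.2   31.1] dr [-0.0993  0.0005 -0.0273] q [ 0.27  0.    2.49 -0.82  0.11  2.56] F [ 0.3 -0.9  0.3]
```

Emit:
play_rows(
  gripper=[91,91,91,91,91,91,91],
  offset=[
    [0,-20,5],
    [-5,-50,12],
    [-10,-80,20],
    [-19,-121,31],
    [-19,-121,31],
    [-19,-121,31],
    [-19,-121,31],
  ],
  dr=[
    [0,0,0],
    [-0.05,0,0],
    [-0.1,0,-0.01],
    [-0.1,0,-0.02],
    [-0.1,0,-0.027],
    [-0.1,0,-0.027],
    [-0.1,0,-0.027],
  ],
)

```text
clock: 4.25
eef_pos: [0.3587, 0.1086, 0.2186]
tcp_rot: [-0.384, 0.356, -0.58, 0.624]
wrist_force: [-0.2, -0.5, -0.5]
width: 0.0912
```

```bash
python3 -c "
from p import *
go([.36,.109,.22],np.radians(27),np.radians(4.1))"
```

```text
t 4.25 pos [0.3587 0.1086 0.2186] axes [[0.073, 0.45, 0.89], [-0.997, 0.033, 0.066], [0.0, -0.892, 0.452]]
offset mm [-0.3 -0.7  1.8] dr [ 0.0027  0.0018 -0.0004] q [ 0.39 -0.24  2.24 -0.22  0.7   2.02] F [-0.2 -0.5 -0.5]
```

Commanded and measured poses agree. Next I flip the gripper half a turn about its axis, so the last joint is in mid-range.

Emit:
play_rows(
  gripper=[91,91,91,91,91,91,91,91,91,91],
  offset=[
    [0,0,0],
    [0,0,0],
    [0,0,0],
    [0,0,0],
    [0,0,0],
    [0,0,0],
    [0,0,0],
    [0,0,0],
    [0,0,0],
    [0,0,0],
  ],
  dr=[
    [0,-0.12,0],
    [0,-0.3,0],
    [0,-0.48,0],
    [0,-0.66,0],
    [0,-0.84,0],
    [0,-1.02,0],
    [0,-1.2,0],
    [0,-1.38,0],
    [0,-1.53,0],
    [0,-1.57,0],
  ],
)

```text
clock: 5.5
eef_pos: [0.359, 0.1085, 0.2185]
tcp_rot: [-0.682, -0.189, -0.138, 0.693]
wrist_force: [-0.3, 0.5, -0.1]
width: 0.0913
```

Emit:
play_rows(
  gripper=[91,91,91,91,91,91,91,91,91,91],
  offset=[
    [0,0,0],
    [0,0,0],
    [0,0,0],
    [0,0,0],
    [0,0,0],
    [0,0,0],
    [0,0,0],
    [0,0,0],
    [0,0,0],
    [0,0,0],
  ],
  dr=[
    [0,-0.12,0],
    [0,-0.3,0],
    [0,-0.48,0],
    [0,-0.66,0],
    [0,-0.84,0],
    [0,-1.02,0],
    [0,-1.2,0],
    [0,-1.38,0],
    [0,-1.53,0],
    [0,-1.57,0],
  ],
)

```text
clock: 6.75
eef_pos: [0.359, 0.1085, 0.2186]
tcp_rot: [0.58, 0.624, -0.384, -0.356]
wrist_force: [0.9, 0.7, 0.0]
width: 0.091
```

```bash
python3 -c "
from p import *
go([.40,.1124,.10],np.radians(27),np.radians(4.1))"
```

```text
t 6.75 pos [0.359  0.1085 0.2186] axes [[-0.073, 0.45, -0.89], [0.997, 0.032, -0.065], [-0.001, -0.892, -0.451]]
offset mm [  1.  124.4  16.8] dr [-0.0029  0.0017  0.0001] q [ 0.39 -0.24  2.24 -0.22  0.7  -1.12] F [0.9 0.7 0. ]
```

Emit:
play_rows(
  gripper=[91,91,91,91,91,91,91,91,91],
  offset=[
    [0,15,2],
    [1,45,6],
    [1,75,10],
    [1,105,14],
    [1,124,17],
    [1,145,27],
    [1,165,37],
    [1,180,45],
    [1,180,45],
  ],
  dr=[
    [0,0,0],
    [0,0,0],
    [0,0,0],
    [0,0,0],
    [0,0,0],
    [0,0,0],
    [0,0,0],
    [0,0,0],
    [0,0,0],
  ],
)

```text
clock: 7.88
eef_pos: [0.4001, 0.1129, 0.0405]
tcp_rot: [0.58, 0.622, -0.384, -0.36]
wrist_force: [6.3, -2.3, 2.4]
width: 0.091
```

```bash
python3 -c "
from p import *
go([.40,.1124,.02],np.radians(27),np.radians(4.1))"
```

```text
t 7.875 pos [0.4001 0.1129 0.0405] axes [[-0.067, 0.445, -0.893], [0.998, 0.032, -0.059], [0.003, -0.895, -0.446]]
offset mm [-0.5 18.3  9.3] dr [-0.0088 -0.0052  0.0003] q [ 0.34  0.17  2.49 -1.35  0.12  0.02] F [ 6.3 -2.3  2.4]
```

```bash
python3 -c "
from p import *
go([.40,.1124,.07],np.radians(21),np.radians(4.1))"
```

```text
t 7.875 pos [0.4001 0.1129 0.0405] axes [[-0.067, 0.445, -0.893], [0.998, 0.032, -0.059], [0.003, -0.895, -0.446]]
offset mm [ -0.4 -26.4 -13. ] dr [ 0.0959 -0.0051  0.0006] q [ 0.34  0.17  2.49 -1.35  0.12  0.02] F [ 6.3 -2.3  2.4]
```

Emit:
play_rows(
  gripper=[91,91,91,91,91,91],
  offset=[
    [0,-10,-5],
    [0,-20,-10],
    [0,-26,-13],
    [0,-26,-13],
    [0,-26,-13],
    [0,-26,-13],
  ],
  dr=[
    [0,0,0],
    [0.03,0,0],
    [0.06,0,0],
    [0.096,-0.005,0],
    [0.096,-0.005,0],
    [0.096,-0.005,0],
  ],
)

```text
clock: 8.62
eef_pos: [0.4004, 0.1126, 0.0705]
tcp_rot: [0.561, 0.605, -0.415, -0.383]
wrist_force: [0.3, 0.2, 0.1]
width: 0.0911
```

```bash
python3 -c "
from p import *
go([.41,.113,.02],np.radians(21),np.radians(4.1))"
```

```text
t 8.625 pos [0.4004 0.1126 0.0705] axes [[-0.076, 0.36, -0.93], [0.997, 0.025, -0.072], [-0.003, -0.932, -0.361]]
offset mm [-0.2 50.6  9.3] dr [ 0.0031  0.0049 -0.0008] q [ 0.32  0.11  2.38 -0.29  0.31 -1.06] F [0.3 0.2 0.1]
```

Healthy configuration now. I lower to push height.

Emit:
play_rows(
  gripper=[91,91,91,91,91,91],
  offset=[
    [0,10,2],
    [0,25,5],
    [0,40,8],
    [0,50,9],
    [0,50,9],
    [0,50,9],
  ],
  dr=[
    [0,0,0],
    [0,0,0],
    [0,0.004,0],
    [0,0.005,0],
    [0,0.005,0],
    [0,0.005,0],
  ],
)

```text
clock: 9.38
eef_pos: [0.4105, 0.114, 0.0214]
tcp_rot: [0.562, 0.604, -0.413, -0.385]
wrist_force: [-0.5, 0.3, -0.1]
width: 0.091
```

```bash
python3 -c "
from p import *
go([.440,.1145,.02],np.radians(21),np.radians(4.1))
cap('wrist','w2');cap('scene','s2')
import cv2;im=cv2.imread('pics/s2.png')[80:230,200:400];cv2.imwrite('pics/s2c.png',np.vstack([cv2.resize(im,(532,399)),cv2.resize(cv2.imread('pics/w2.png'),(320,200))[:,:].repeat(1,0) if 0 else np.zeros((1,532,3),np.uint8)]))"
```

```text
t 9.375 pos [0.4105 0.114  0.0214] axes [[-0.072, 0.361, -0.93], [0.997, 0.027, -0.067], [0.001, -0.932, -0.362]]
offset mm [ -1.7  11.9 -26.9] dr [0.0039 0.0002 0.0007] q [ 0.31  0.23  2.43 -0.63  0.15 -0.73] F [-0.5  0.3 -0.1]
```

View pics/s2c.png

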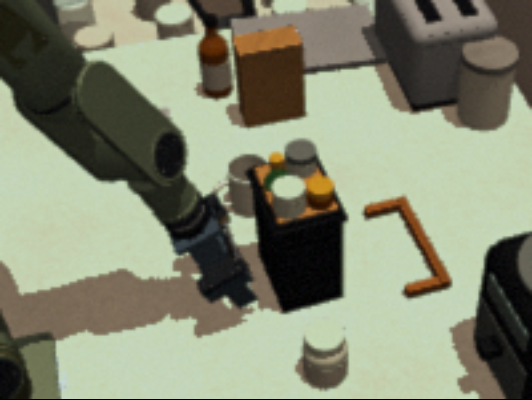

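Emit:
play_rows(
  gripper=[91,91,91,91,91,91,91,91,91,91,91,91],
  offset=[
    [0,1,-3],
    [0,2.5,-6.5],
    [0,4,-10],
    [0,5,-14],
    [0,6.5,-17],
    [0,8,-20],
    [0,9,-23],
    [0,10,-26],
    [0,11,-28],
    [0,12,-30],
    [0,12.5,-32],
    [0,13,-34],
  ],
  dr=[
    [0,0,0],
    [0,0,0],
    [0,0,0],
    [0,0,0],
    [0,0,0],
    [0,0,0],
    [0,0,0],
    [0,0,0],
    [0,0,0],
    [0,0,0],
    [0,0,0],
    [0,0,0],
  ],
)

```text
clock: 10.98
eef_pos: [0.444, 0.1158, 0.0207]
tcp_rot: [0.561, 0.603, -0.415, -0.386]
wrist_force: [-14.9, 4.1, 8.6]
width: 0.0909
```

```bash
python3 -c "
from p import *; from m import measure
go([.460,.116,.02],np.radians(21),np.radians(4.1)); measure(cap('top'))
cap('wrist','w3')"
```

```text
t 10.975 pos [0.444  0.1158 0.0207] axes [[-0.072, 0.357, -0.931], [0.997, 0.025, -0.068], [-0.001, -0.934, -0.358]]
offset mm [ -1.    6.4 -14.7] dr [-0.0007  0.001  -0.001 ] q [ 0.29  0.27  2.36 -0.47  0.17 -0.91] F [-14.9   4.1   8.6]
tote rim [473.4 117.4 187.9 150.8] 1120
[[374.5, 186.10000610351562], [384.8999938964844, 35.70000076293945], [572.2999877929688, 48.599998474121094], [561.9000244140625, 199.0]] [3.95 3.95]
bay [698.7 130.3  76.6 208.7] 433
[[653.2999877929688, 231.6999969482422], [667.7000122070312, 23.600000381469727], [744.0999755859375, 28.799999237060547], [729.7000122070312, 237.0]] [3.96 3.96]
```

View pics/w3.png

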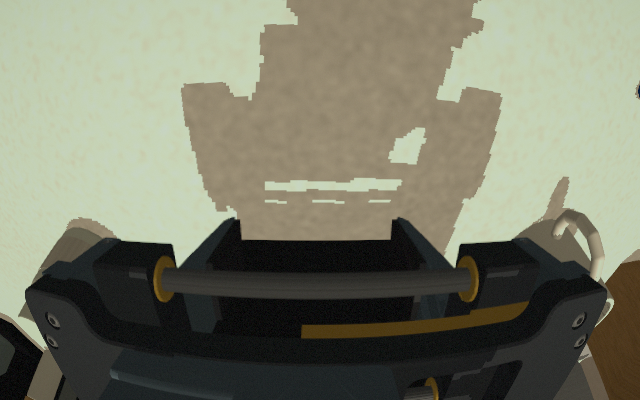

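Contact at tip height is made with the tote still unmoved: its front edge is where it was, and the force is about 15 N. I slide on steadily.

Emit:
play_rows(
  gripper=[91,91,91,91,91,91,91,91,91,91,91,91],
  offset=[
    [0,0.7,-2],
    [0,1.6,-4.5],
    [0,2.7,-7],
    [0,3.8,-10],
    [0,5,-13],
    [0,6.1,-16],
    [0,7.3,-19],
    [0,8.4,-22],
    [0,9.6,-25],
    [0,10.7,-28],
    [0,11.9,-31],
    [0,12.6,-33],
  ],
  dr=[
    [0,0,0],
    [0,0,0],
    [0,0,0],
    [0,0,0],
    [0,0,0],
    [0,0,0],
    [0,0,0],
    [0,0,0],
    [0,0,0],
    [0,0,0],
    [0,0,0],
    [0,0,0],
  ],
)

```text
clock: 12.58
eef_pos: [0.4761, 0.1168, 0.02]
tcp_rot: [0.561, 0.601, -0.417, -0.387]
wrist_force: [-16.3, -1.1, 12.6]
width: 0.091
```

```bash
cat > e.py <<'E'
from p import *; from m import ray
def front(c):  # tote rim: points near z=.2 ahead of the gripper, far edge fitted as a line
    P=cloud(c);s=ctrl.observe()
    m=(P[...,2]>.192)&(P[...,2]<.208)&(P[...,0]>s['eef_pos'][0]+.03)&(P[...,0]<.75)&(P[...,1]>0)&(P[...,1]<.25)
    X=ray(c,np.argwhere(m)[:,::-1].astype(float),.2)
    bx=cv2.boxPoints(cv2.minAreaRect((X*1000).astype(np.float32)))
    b=bx[np.argsort(-bx[:,0])][:2];b=b[np.argsort(b[:,1])];d=b[1]-b[0]
    yaw=np.degrees(np.arctan2(-d[0],d[1]));a=np.array([np.cos(np.radians(yaw)),np.sin(np.radians(yaw))])
    ctr=b.mean(0)-58.5*a
    e=np.array([.9976,.0691]);dd=ctr-[719.6,131.8]
    print('tote ctr',np.round(ctr,1),'yaw',round(yaw,2),'width',np.round(np.hypot(*d),1),'in bay: x',round(dd@e,1),'y',round(dd@[-e[1],e[0]],1),'zmed',np.round(np.median(P[m][:,2]),4))
E
python3 -c "
from e import *
go([.5,.118,.02],np.radians(21),np.radians(4.1)); front(cap('top'))"
```

```text
t 12.575 pos [0.4761 0.1168 0.02  ] axes [[-0.07, 0.351, -0.934], [0.998, 0.021, -0.067], [-0.004, -0.936, -0.352]]
offset mm [ -0.5   8.4 -22.4] dr [-0.0073 -0.0002 -0.0039] q [ 0.27  0.31  2.29 -0.36  0.2  -1.03] F [-16.3  -1.1  12.6]
tote ctr [542.3 120.9] yaw 1.1 width 148.7 in bay: x -177.7 y 1.4 zmed 0.2003
```

```bash
python3 - <<'E'
s=open('e.py').read()
a=s.index('    bx=');b=s.index('    yaw=')
s=s[:a]+"""    uv=np.argwhere(m)[:,::-1];X=X*1000;cols=np.unique(uv[:,0]);E=np.array([X[uv[:,0]==k][np.argmax(X[uv[:,0]==k][:,0])] for k in cols])[3:-3]
    f=np.polyfit(E[:,1],E[:,0],1);y0,y1=np.percentile(X[:,1],[.5,99.5]);r=E[:,0]-np.polyval(f,E[:,1]);b=np.array([[np.polyval(f,y),y] for y in(y0,y1)]);d=b[1]-b[0]
"""+s[b:]
open('e.py','w').write(s)
E
python3 -c "
from e import *
front(cap('top'))"
```

```text
tote ctr [534.5 108.2] yaw 12.82 width 153.2 in bay: x -186.3 y -10.7 zmed 0.2003
```

Emit:
play_rows(
  gripper=[91,91,91,91,91,91,91,91,91,91,91,91],
  offset=[
    [0,1,-3],
    [0,2,-6],
    [0,3.2,-9],
    [0,4.3,-12],
    [0,5.4,-15],
    [0,6.5,-18],
    [0,7.6,-21],
    [0,8.7,-24],
    [0,9.8,-27],
    [0,10.9,-30],
    [0,12,-33],
    [0,12.7,-35],
  ],
  dr=[
    [0,0,0],
    [0,0,0],
    [0,0,0],
    [0,0,0],
    [0,0,0],
    [0,0,0],
    [0,0,0],
    [0,0,0],
    [0,0,0],
    [0,0,0],
    [0,0,0],
    [0,0,0],
  ],
)

```text
clock: 14.18
eef_pos: [0.5137, 0.1199, 0.0202]
tcp_rot: [0.561, 0.601, -0.417, -0.388]
wrist_force: [-10.9, -1.1, 3.3]
width: 0.0909
```

```bash
python3 -c "
from e import *
go([.54,.121,.02],np.radians(21),np.radians(4.1)); front(cap('top'))"
```

```text
t 14.175 pos [0.5137 0.1199 0.0202] axes [[-0.07, 0.35, -0.934], [0.998, 0.022, -0.067], [-0.003, -0.936, -0.351]]
offset mm [ -0.8   9.4 -24.6] dr [-0.0078 -0.0001 -0.003 ] q [ 0.25  0.35  2.21 -0.28  0.24 -1.14] F [-10.9  -1.1   3.3]
tote ctr [569.3 107.9] yaw 16.87 width 156.6 in bay: x -151.6 y -13.5 zmed 0.2002
```

```bash
python3 - <<'E'
s=open('e.py').read()
s=s.replace("[3:-3]\n","[3:-3]\n    bx=cv2.boxPoints(cv2.minAreaRect(X.astype(np.float32)));g=bx[np.argsort(-bx[:,0])][:2];k=np.polyfit(g[:,1],g[:,0],1);E=E[np.abs(E[:,0]-np.polyval(k,E[:,1]))<5]\n")
open('e.py','w').write(s)
E
python3 -c "
from e import *
c=cap('top','t2');front(c)
cv2.imwrite('pics/t2c.png',cv2.resize(c['color'][110:260,200:400,::-1],(800,600),interpolation=0))"
```

```text
tote ctr [577.6 122.2] yaw 3.12 width 149.7 in bay: x -142.4 y 0.2 zmed 0.2
```

View pics/t2c.png

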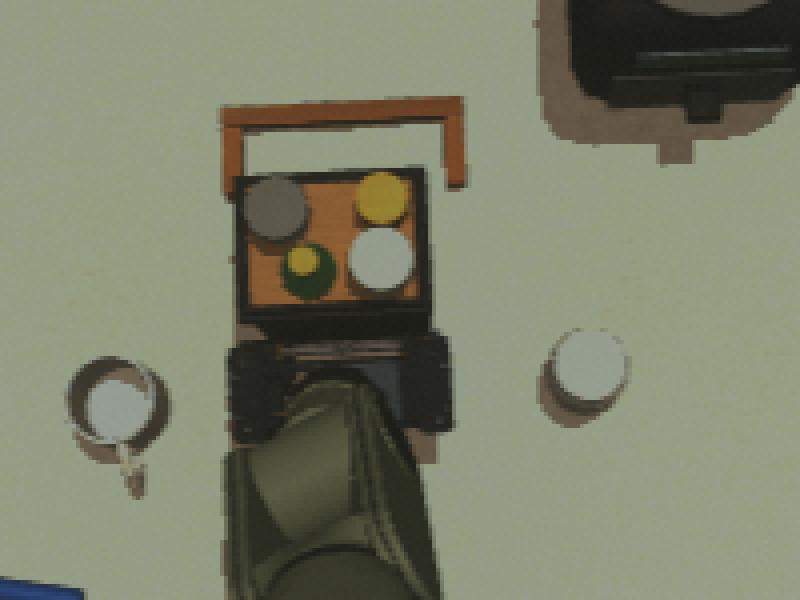

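The crop shows the tote square to the bay at its mouth (front edge y≈170, rails at x≈232 and 455) and roughly centred, with the gripper behind it. Continuing.

Emit:
play_rows(
  gripper=[91,91,91,91,91,91,91,91,91,91,91,91],
  offset=[
    [0,1,-3],
    [0,2,-6],
    [0,3.2,-9],
    [0,4.3,-12],
    [0,5.4,-15],
    [0,6.5,-18],
    [0,7.6,-21],
    [0,8.7,-24],
    [0,9.8,-27],
    [0,10.9,-30],
    [0,12,-33],
    [0,12.7,-35],
  ],
  dr=[
    [0,0,0],
    [0,0,0],
    [0,0,0],
    [0,0,0],
    [0,0,0],
    [0,0,0],
    [0,0,0],
    [0,0,0],
    [0,0,0],
    [0,0,0],
    [0,0,0],
    [0,0,0],
  ],
)

```text
clock: 15.78
eef_pos: [0.5509, 0.1228, 0.0205]
tcp_rot: [0.561, 0.601, -0.418, -0.388]
wrist_force: [-8.1, -0.4, -1.2]
width: 0.0912
```

Emit:
play_rows(
  gripper=[91,91,91,91,91,91,91,91,91,91,91,91],
  offset=[
    [0,1,-3],
    [0,2,-6],
    [0,3.2,-9],
    [0,4.3,-12],
    [0,5.4,-15],
    [0,6.5,-18],
    [0,7.6,-21],
    [0,8.7,-24],
    [0,9.8,-27],
    [0,10.9,-30],
    [0,11.6,-32],
    [0,12,-33],
  ],
  dr=[
    [0,0,0],
    [0,0,0],
    [0,0,0],
    [0,0,0],
    [0,0,0],
    [0,0,0],
    [0,0,0],
    [0,0,0],
    [0,0,0],
    [0,0,0],
    [0,0,0],
    [0,0,0],
  ],
)

```text
clock: 17.27
eef_pos: [0.5859, 0.1255, 0.0208]
tcp_rot: [0.56, 0.601, -0.418, -0.388]
wrist_force: [-7.3, -0.5, -3.2]
width: 0.091
```

```bash
python3 -c "
from e import *
go([.6,.126,.02],np.radians(21),np.radians(4.0)); front(cap('top'))"
```

```text
t 17.275 pos [0.5859 0.1255 0.0208] axes [[-0.071, 0.349, -0.934], [0.998, 0.023, -0.067], [-0.002, -0.937, -0.35]]
offset mm [ -0.5   5.7 -12.9] dr [-0.009   0.0014 -0.0014] q [ 0.22  0.43  2.05 -0.18  0.32 -1.26] F [-7.3 -0.5 -3.2]
tote ctr [650.2 127.7] yaw 2.01 width 150.1 in bay: x -69.5 y 0.7 zmed 0.2
```

Emit:
play_rows(
  gripper=[91,91,91,91,91,91,91,91,91,91,91],
  offset=[
    [0,1,-2],
    [0,2,-4],
    [0,3,-6],
    [0,3.7,-7.5],
    [0,4.3,-9],
    [0,4.7,-10],
    [0,5,-11],
    [0,5.3,-12],
    [0,5.5,-12.5],
    [0,5.7,-13],
    [0,5.7,-13],
  ],
  dr=[
    [0,0,0],
    [0,0,0],
    [0,0,0],
    [0,0,0],
    [0,0,0],
    [0,0,0],
    [0,0,0],
    [0,0,0],
    [0,0,0],
    [0,0,0],
    [0,0,0],
  ],
)

```text
clock: 18.7
eef_pos: [0.5998, 0.1266, 0.0205]
tcp_rot: [0.56, 0.601, -0.418, -0.388]
wrist_force: [-8.9, -0.9, -1.2]
width: 0.0909
```

```bash
python3 -c "
from e import *
go([.61,.126,.02],np.radians(21),np.radians(4.0)); front(cap('top'))"
```

```text
t 18.7 pos [0.5998 0.1266 0.0205] axes [[-0.071, 0.349, -0.934], [0.997, 0.023, -0.067], [-0.002, -0.937, -0.35]]
offset mm [-1.3  4.  -9.3] dr [-0.0089  0.0015 -0.0013] q [ 0.22  0.44  2.02 -0.16  0.33 -1.28] F [-8.9 -0.9 -1.2]
tote ctr [662.  127.8] yaw 4.33 width 148.5 in bay: x -57.7 y -0.1 zmed 0.2005
```

Still sliding at about 9 N, with about 5 mm to go. I press on gently.

Emit:
play_rows(
  gripper=[91,91,91,91,91],
  offset=[
    [0,0.4,-1],
    [0,0.7,-2],
    [0,1.1,-3],
    [0,1.2,-3.5],
    [0,1.2,-3.5],
  ],
  dr=[
    [0,0,0],
    [0,0,0],
    [0,0,0],
    [0,0,0],
    [0,0,0],
  ],
)

```text
clock: 19.38
eef_pos: [0.6002, 0.1265, 0.0202]
tcp_rot: [0.56, 0.599, -0.419, -0.39]
wrist_force: [-19.6, 1.0, 9.4]
width: 0.0907
```

Emit:
play_rows(
  gripper=[91,91,91],
  offset=[
    [0,0.3,-0.7],
    [0,0.5,-1.4],
    [0,0.5,-1.4],
  ],
  dr=[
    [0,0,0],
    [0,0,0],
    [0,0,0],
  ],
)

```text
clock: 19.75
eef_pos: [0.6004, 0.1265, 0.0202]
tcp_rot: [0.559, 0.599, -0.42, -0.39]
wrist_force: [-24.3, 0.3, 13.9]
width: 0.091
```

Emit:
play_rows(
  gripper=[91,91,91],
  offset=[
    [0,0.3,-0.7],
    [0,0.5,-1.3],
    [0,0.5,-1.3],
  ],
  dr=[
    [0,0,0],
    [0,0,0],
    [0,0,0],
  ],
)

```text
clock: 20.12
eef_pos: [0.6005, 0.1265, 0.0201]
tcp_rot: [0.559, 0.598, -0.421, -0.391]
wrist_force: [-29.2, 1.4, 17.4]
width: 0.0913
```

```bash
python3 -c "
from e import *
go([.54,.123,.02],np.radians(21),np.radians(4.0)); front(cap('top'))"
```

```text
t 20.125 pos [0.6005 0.1265 0.0201] axes [[-0.07, 0.34, -0.938], [0.998, 0.021, -0.067], [-0.003, -0.94, -0.34]]
offset mm [  0.7 -20.5  57. ] dr [-0.0191  0.0012 -0.0028] q [ 0.22  0.45  2.01 -0.16  0.35 -1.29] F [-29.2   1.4  17.4]
tote ctr [663.2 127.2] yaw 3.09 width 151.0 in bay: x -56.6 y -0.7 zmed 0.2004
```

Firm stop: the force rose from 9 to 29 N with no movement. I back straight off, then lift.

Emit:
play_rows(
  gripper=[91,91,91,91,91,91,91,91],
  offset=[
    [0,-1,3],
    [0,-2,6],
    [0,-4,11],
    [0,-8,22],
    [0,-14,40],
    [0,-22,62],
    [0,-30,84],
    [0,-34,95],
  ],
  dr=[
    [0,0,0],
    [0,0,0],
    [0,0,0],
    [0,0,0],
    [0,0,0],
    [0,0,0],
    [0,0,0],
    [0,0,0],
  ],
)

```text
clock: 21.18
eef_pos: [0.511, 0.1213, 0.0218]
tcp_rot: [0.562, 0.605, -0.413, -0.385]
wrist_force: [-0.2, 0.3, -0.5]
width: 0.0912
```

```bash
python3 -c "
from e import *
go([.45,.117,.15],np.radians(21),np.radians(4.0)); c=cap('top','t3'); front(c); c2=cap('scene','s3')
a=cv2.resize(c['color'][110:260,200:400,::-1],(400,300),interpolation=0);b=cv2.resize(c2['color'][110:230,260:420,::-1],(400,300));cv2.imwrite('pics/f.png',np.hstack([a,b]))"
```

```text
t 21.175 pos [0.511  0.1213 0.0218] axes [[-0.072, 0.362, -0.929], [0.997, 0.027, -0.067], [0.001, -0.932, -0.363]]
offset mm [   0.2 -141.7   10.4] dr [0.0053 0.0019 0.0016] q [ 0.25  0.34  2.22 -0.3   0.22 -1.11] F [-0.2  0.3 -0.5]
tote ctr [662.4 125.8] yaw 4.23 width 150.5 in bay: x -57.5 y -2.1 zmed 0.2
```

View pics/f.png

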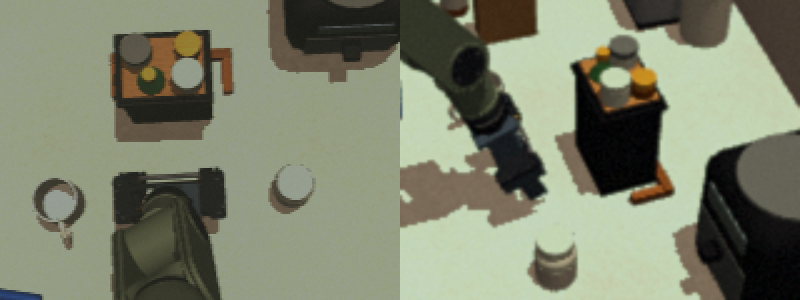

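```bash
python3 -c "
from m import *
c=cap('top');b=measure(c,.585)
P=cloud(cap('scene'));m=(P[...,0]>.57)&(P[...,0]<.78)&(P[...,1]>0)&(P[...,1]<.25)&(P[...,2]>.194)&(P[...,2]<.206);rect(P[m][:,:2],'scene rim')"
```

```text
tote rim [664.4 130.6 116.7 150.7] 923
[[601.0999755859375, 201.89999389648438], [611.2999877929688, 51.5], [727.7000122070312, 59.400001525878906], [717.5, 209.6999969482422]] [3.87 3.87]
bay [704.6  44.6  74.8  34.9] 127
[[666.9000244140625, 61.400001525878906], [667.5, 26.5], [742.2999877929688, 27.799999237060547], [741.7000122070312, 62.70000076293945]] [0.98 0.98]
scene rim [664.6 124.  111.  150.8] 225
```

Emit:
play_rows(
  gripper=[91,91,91,91,91,91],
  offset=[
    [0,-10,10],
    [0,-35,30],
    [0,-65,50],
    [0,-95,55],
    [0,-120,55],
    [0,-120,55],
  ],
  dr=[
    [0,0,0],
    [0,0,0],
    [0,0,0],
    [0,0,0],
    [0,0,0],
    [0,0,0],
  ],
)

```text
clock: 22.12
eef_pos: [0.4178, 0.1148, 0.1153]
tcp_rot: [0.563, 0.606, -0.411, -0.384]
wrist_force: [0.1, -0.1, -0.4]
width: 0.0912
```

```bash
python3 -c "
from h import *
s=ctrl.observe();print(s['clock'],np.round(s['wrist_force'],1),np.abs(s['qvel']).max());print(ctrl.close_job())"
```

```text
22.125 [ 0.1 -0.1 -0.4] 0.048017532684470426
the job is handed in; nothing more can be done
None
```

I pushed the tote into the bay until it stopped hard against the back rail, and handed the job in at 22.1 s. I pushed it low with both open fingertips, about 26 mm above the counter, then backed straight off. The arm is clear and touching nothing.

**Seating:** At the end the force rose from 9 to 29 N while the tool moved less than 1 mm. The tool stopped where I had worked out the home position to be.

**Squareness:** The top camera put the tote at 3.87° and the bay at 3.96°. It was centred between the rails to within about 3 mm.

**Upright:** The rim stayed at 200 mm at every check.

**Bystanders:** The final pictures show the mug and supplement jar where they started. I did not measure the other loose items again, but nothing went near them.

**Checks that disagreed or went wrong:**
- **Depth:** The last top-camera measurement put the tote about 3 mm short of home, and a rougher front-edge one about 5 mm short. Pixels are about 3 mm and calibration is good to 2 mm, so I went by the force stop.
- **Joint 4:** My first, steeper approaches ran into wrist joint limits. In the second, joint 4 read -1.35 against a limit of -1.34, values rounded to 0.01. I backed off at once and used a shallower tilt, but it may have briefly touched or passed its range.

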